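Shift the pump gearbox lever through its gate

ROBOT

A 6-joint arm with a two-finger parallel gripper is mounted at the origin on a cart in front of the work surface, level with it; the furniture and walls round the work are solid. World frame = base frame: x ahead of the robot, y to its left, z up, the work surface at z = 0. Lengths are in m, angles in rad, forces in N, time in s.
With the tool pointing down it reaches from about 0.35 to 0.875 m from the base axis. Payload 4.2 kg.
Tool frame: the origin (TCP) lies at the very end of the fingers, on their centre line; the grasp point (between the pads) lies 19 mm behind it; z points along the fingers, y is the line along which they close (so a half turn about z gives the same grasp; the last joint's range is limited). The gripper opens to 85 mm and grips with 20 to 120 N. Pads are 22 mm wide; open, the fingers measure 114 mm over their backs; the gripper's body (76 mm by 85 mm) begins 54 mm behind the grasp point. The pads swing forward as they close: fully open they stand 13 mm farther back than shut.
Start: joints at [-0.951, 0.385, 0.008, 0, -1.194, -0.259], TCP at [0.221, -0.585, 0.231] pointing down, gripper open.
Joint ranges: [-3.14, 3.14], [-1.21, 2.06], [-1.07, 1.41], [-3.16, 2.05], [-2.99, -0.16], [-3.1, 3.1]. Speed limits (rad/s): [2.79, 2.79, 3.14, 3.14, 3.14, 3.14].

INTERFACE

Orientations are given as a rotation vector (axis times angle).
In Python, from workcell import read_state, read_camera, sign_off, silhouettes, spot_point gives the robot as it stands.
- The arm moves only by the tool carry_out, never from a script. Its argument "commands" is a list of rows, each a list of 3 entries, a list of its own where there are three numbers: the opening, from 0 (shut) to 1 (fully open), then the shift along the world's x, y, z in units of 250 mm (1.0 is 250 mm), then the turn, a rotation vector about the world's x, y, z in units of 1.5 rad (1.0 is 1.5 rad). A call has 1 to 8 rows; each row is the pose to reach, as a shift and turn from the pose commanded when the call began; what a row does not reach only later rows make up. A row lasts 1/12 s, in which the tool goes at most 41.7 mm and 7.16 degrees, less where a joint would pass 70% of its speed; a pose out of reach is approached as far as the arm can. A call with a number of a shift or a turn outside -1 to 1 is refused whole. A call with a gripper value outside its range is refused whole. The fingers move at their own pace and stop on an object; "grip_force" is the grip in N (left out, the last holds). Time passes only in rows, so rows that repeat a pose let the fingers close. It gives the time, the measured TCP pose, the force, the opening and the grip force at its end, in the units of the state.
- read_state(): the state, without advancing time (a new reading comes with each control period).
- read_camera(name): name is "side" or "top"; returns a dict with "frame" (480x640x3 uint8, red, green, blue), "intrinsics" (3x3 intrinsics, pixels), "R" (3x3) and "t" (3): a world point X has camera coordinates R X + t. Camera axes: x right, y down, z forward; pixel columns grow to the right and rows downward; lengths in m; the calibration is good to about 2 mm. A picture is of the moment at which its call begins. There is no depth.
- sign_off(): hands the job in; it is judged then, once.
Trained networks look in a picture, given as the dict that the camera call returned (one of the last four; its "shot" number tells which), for a name from the list of things; names that differ only in an ending like _2 or _b are one class to them, and where a whole thing is asked for, a point or a joint stands for the part that bears it (a point fixed in the world has none). Each returns a list of dicts, best first, with "conf" (0 to 1); they miss things now and then, are a little off and sometimes report something else, mostly with a low value. They report only what shows in the picture. A call takes as long as a camera call.
- silhouettes(picture, query): "region" (480x640 bool, what is visible of it).
- spot_point(picture, query): "centre" ([x, y, z] in m, in world coordinates, good to about 4 mm: a listed point, or the origin of a listed thing).
The state is a dict: "clock": time; "joints": joint angles; "qvel": joint speeds; "joint_torque": joint torques, N m; "eef_pos": TCP position; "tcp_rot": TCP orientation; "force": force on the tool from outside, world axes, zero at the start; "moment": the same for the moment, N m; "finger_gap": opening from 0.0 (shut) to 1.0 (fully open); "grasp_force": force on a finger pad.
Only numpy, scipy, OpenCV 4.12 (cv2) and the standard library are available. Lean on these libraries where they do the work, as an engineer would, in place of code of your own. Each camera call takes 0.05 s, during which the arm holds its last target. There are 200 camera calls.

TASK

Push the black ball-knobbed lever of the pump gearbox out of its short middle slot and through the H-shaped gate, fully home into the one slot whose end is marked by the tall square post, not running it into any of the other corner slots on the way. Push it gently with the fingertips: do not pinch it or pull its knob up, and leave the can, the bottle and the counter beside it where they stand. Finish with the lever left in that slot and the hand clear.

Things in the scene. Friction and masses are not known exactly. Their poses are not given: they have to be found in the camera images.
- gearbox: white box 130 mm (its x) by 110 mm (its y), bolted down; its lid is a steel gate plate 120 x 100 x 6 mm, top at z = 75 mm. Below the plate a black motor sticks out 48 mm on its -y side and a spindle 33 mm on its +y side. Origin: centre of the underside; x along the slots, away from the robot (box turned -0.3 to 0.45 rad), y to the left
- cross_middle (a point): middle of the gate, on the plate's top (axes as gearbox). Cut 13 mm wide: a cross channel along y, 61 mm long, through this point; two columns along x, each 61 mm long, at y = +24 and -24 mm, whose halves are the four corner slots. The outer wall of a column stops a lever pushed across. Channel ends and column ends are closed
- middle_slot_end (a point): closed near end of the short middle slot (y = 0), on the plate's top, 30.5 mm on the -x side of cross_middle; the slot opens into the cross channel. Facing it, the channel's far wall is unbroken, so a lever pushed along +x out of this slot stops in the cross channel. The lever starts here, 16 to 25 mm (at the plate) from the channel's middle
- lever: steel shaft, 9 mm in diameter, on a two-way pivot on the gearbox's centre line 12 mm above its underside (origin there); z along the shaft. Tilts up to 0.42 rad each way, guided by the gate's edges (2 mm play each side), and stays where it is left. About 2 N on the knob moves it slowly, more if fast; a clear rise of force means it met an edge or a slot's end
- lever_gate (a point): point on the shaft's axis 60 mm from the pivot, at the gate plate; in a slot's end it stands about 25 mm from the cross channel's middle line, about 18 mm from the post or plug of that slot
- knob_center (a point): centre of the black ball knob, 30 mm in diameter, 123 mm up the shaft from the pivot: 135 mm above the table when the lever is upright, 118 mm in a corner slot's end. It moves 2.05 times as far as lever_gate for small tilts; from the cross channel to a slot's end about 45 mm. Push it from the side
- knob (a joint): lift of the knob along the shaft (m): 0 seated, up to 0.012 pulled up; a spring of 8 to 18 N holds it down. It shall stay seated
- index_post: the only tall post on the gate plate: dark steel, 13 x 13 mm square on a 19 mm round foot, 24 mm tall, its centre 12.5 mm beyond the closed end of the wanted slot, in line with it (x = +43 or -43, y = +24 or -24 mm in the gearbox frame). Origin on the plate (75 mm above the table) at the post's centre
- plug_1: low round steel blanking plug (13 mm across, 2 mm tall) on the gate plate, beyond the closed end of a slot whose position is not wanted; origin on the plate at the plug's centre
- plug_2: low round steel blanking plug (13 mm across, 2 mm tall) on the gate plate, beyond the closed end of a slot whose position is not wanted; origin on the plate at the plug's centre
- plug_3: low round steel blanking plug (13 mm across, 2 mm tall) on the gate plate, beyond the closed end of a slot whose position is not wanted; origin on the plate at the plug's centre
- can: loose black screw can, 40 mm in diameter, 60 mm tall, standing to the left of the gearbox; origin under its centre
- bottle: loose bottle with a pink filling and a blue cap, 46 mm in diameter, 98 mm tall, standing to the right of the gearbox; origin under its centre
- counter: loose hand tally counter, 41 x 48 x 33 mm, in front of the gearbox; origin under its centre

How it is judged:
By the outcome, as a careful person would: the job done as asked, in the order asked, and still so for the second after the job is handed in, with the robot touching nothing.
It also fails if it takes over 54 s, if anything falls off the work surface, if the arm or the gripper's body presses on something with over 40 N, if the wrist force passes 120 N, or if a joint passes its speed limit or range.

## Working session

There is one attempt and no reset: what is moved stays moved. The work goes in short steps, Python scripts to look and compute and a tool call to move; the robot and the scene stay as the last step left them, time stands still between calls to the robot, and variables do not carry over. Pictures are saved under pics/ and viewed, at most 10 in all, crops included, and the job is handed in when it is done.

Besides the shell and the picture viewer there is one more tool, called as a command line: name --argument value ..., lists and objects as JSON in quotes. carry_out: Moves the arm, as the interface text tells. Shifts and turns lie within -1 to 1; 1 stands for 250 mm of shift or 1.5 rad of turn. Its arguments: {"type":"object","properties":{"commands":{"type":"array","items":{"type":"array"}},"grip_force":{"type":"number"}},"required":["commands"]}

```bash
mkdir -p pics; cat > h.py <<'E'
import numpy as np,cv2
from workcell import *
def pts(names,cam):
    p=read_camera(cam)
    for n in names:
        r=spot_point(p,n)
        print(cam,n,[(np.round(np.array(d["centre"])*1000).astype(int).tolist(),round(d["conf"],2)) for d in r[:4]])
    return p
E
python3 - <<'E'
from h import *
N=["gearbox","cross_middle","middle_slot_end","lever_gate","knob_center","index_post","plug_1","can","bottle","counter"]
for c in ("top","side"):
    p=pts(N,c); cv2.imwrite(f"pics/{c}0.png",p["frame"][:,:,::-1])
s=read_state(); print(s)
E
```

```text
top gearbox []
top cross_middle [([535, -157, 77], 0.71)]
top middle_slot_end [([501, -166, 74], 0.8)]
top lever_gate [([512, -157, 65], 0.53)]
top knob_center [([497, -168, 133], 0.5)]
top index_post [([482, -150, 77], 0.63)]
top plug_1 [([502, -193, 75], 0.41), ([564, -117, 74], 0.36)]
top can [([428, -73, 3], 0.57)]
top bottle [([536, -152, 11], 0.73), ([532, -272, -4], 0.71), ([495, -167, 130], 0.52)]
top counter [([420, -148, -2], 0.85)]
side gearbox [([533, -154, 1], 0.85), ([501, -172, 134], 0.74)]
side cross_middle [([533, -158, 76], 0.81)]
side middle_slot_end [([504, -168, 76], 0.68), ([483, -153, 73], 0.27)]
side lever_gate [([515, -163, 71], 0.95), ([561, -112, 74], 0.55)]
side knob_center [([498, -170, 129], 0.95), ([502, -196, 78], 0.45)]
side index_post [([482, -150, 74], 0.48)]
side plug_1 [([503, -195, 78], 0.52), ([564, -110, 73], 0.39), ([582, -159, 77], 0.36)]
side can [([428, -76, 0], 0.66), ([505, -197, 77], 0.66), ([534, -152, 2], 0.36)]
side bottle []
side counter [([422, -150, -2], 0.89)]
{'clock': 1.1, 'joints': array([-9.51417641e-01,  3.84694872e-01,  7.88464037e-03, -4.49703548e-05,
       -1.19400053e+00, -2.58598084e-01]), 'qvel': array([-0.00012616,  0.00032027, -0.00057843, -0.00037832, -0.00023574,
       -0.00079809]), 'joint_torque': array([-1.53271653e-04, -3.92100477e+01,  1.88621396e+01,  4.19064358e+00,
       -2.87290222e-04,  8.88926309e-06]), 'eef_pos': array([ 0.22064733, -0.58472024,  0.23130247]), 'tcp_rot': array([-5.63613046e-01,  3.09058983e+00,  4.84473486e-05]), 'force': array([-0.43997133,  0.3671824 ,  0.12839598]), 'moment': array([-0.02826517,  0.00191342, -0.06839226]), 'grasp_force': 0.0, 'finger_gap': 0.9994933465102294}
```

View pics/top0.png

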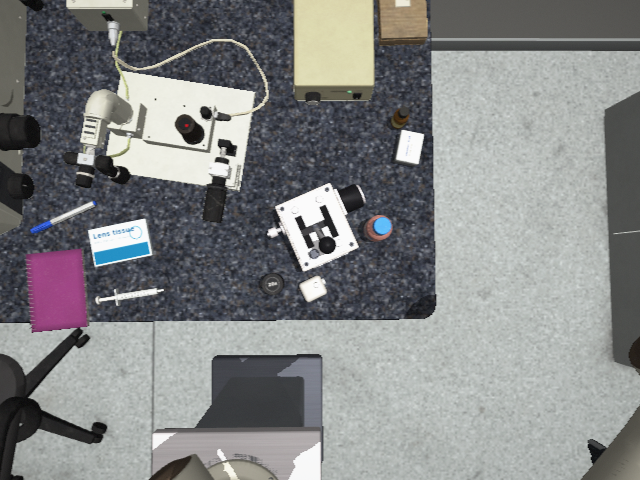

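View pics/side0.png

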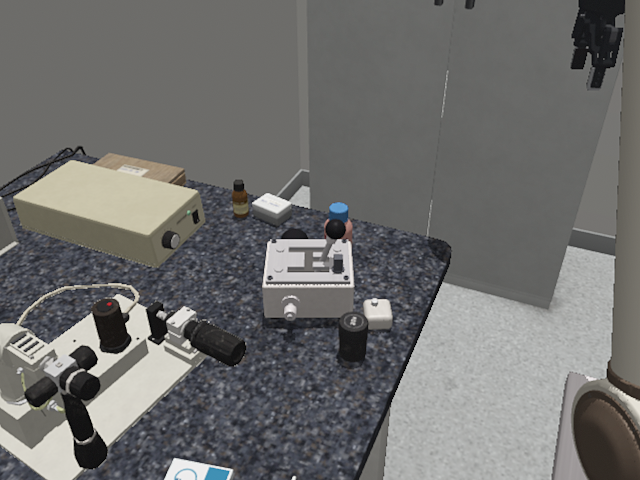

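```bash
python3 - <<'E'
from h import *
# fit gearbox pose: plate points
P={(0,0):(534,-157.5),(-30.5,0):(502.5,-167),(-43,24):(482,-150),(-43,-24):(502.5,-194),(43,24):(564,-114),(43,-24):(582,-159)}
A=np.array(list(P),float);B=np.array(list(P.values()),float)
a=A-A.mean(0);b=B-B.mean(0)
th=np.arctan2((a[:,0]*b[:,1]-a[:,1]*b[:,0]).sum(),(a*b).sum());R=np.array([[np.cos(th),-np.sin(th)],[np.sin(th),np.cos(th)]])
o=B.mean(0)-R@A.mean(0);print(th,o,(B-(A@R.T+o)).round(1).tolist())
for c in("top","side"):
    p=read_camera(c);f=p["frame"].copy()
    for x,y in [(0,0),(-30.5,0),(-43,24),(-43,-24),(43,24),(43,-24),(30.5,24),(60,50),(60,-50),(-60,50),(-60,-50)]:
        w=np.r_[R@[x,y]+o,75]/1000;q=p["intrinsics"]@(p["R"]@w+p["t"]);q=q[:2]/q[2]
        cv2.circle(f,tuple(int(v) for v in q.round()),2,(255,0,0) if (x,y)!=(-43,24) else (0,255,0),-1)
        if (x,y)==(0,0):m=q.astype(int)
    f=f[max(m[1]-90,0):m[1]+90,max(m[0]-120,0):m[0]+120]
    cv2.imwrite(f"pics/{c}1.png",cv2.resize(f,None,fx=3,fy=3)[:,:,::-1])
    print(c,"cam pos",-p["R"].T@p["t"])
E
```

```text
0.41017481057425764 [ 532.4950099  -154.88958764] [[1.5, -2.6], [-2.0, 0.1], [-1.5, 0.0], [-0.1, 0.0], [1.6, 1.7], [0.5, 0.8]]
top cam pos [ 0.46157969 -0.14125377  0.95534834]
side cam pos [0.23340849 0.49108512 0.62922815]
```

View pics/side1.png

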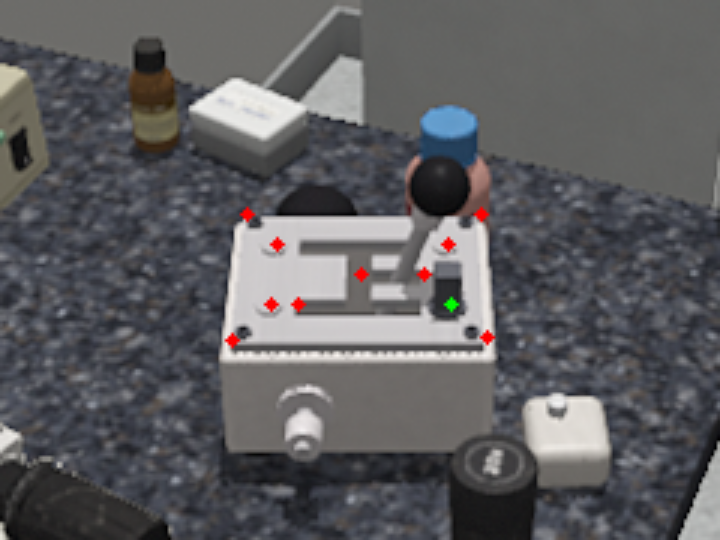

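View pics/top1.png

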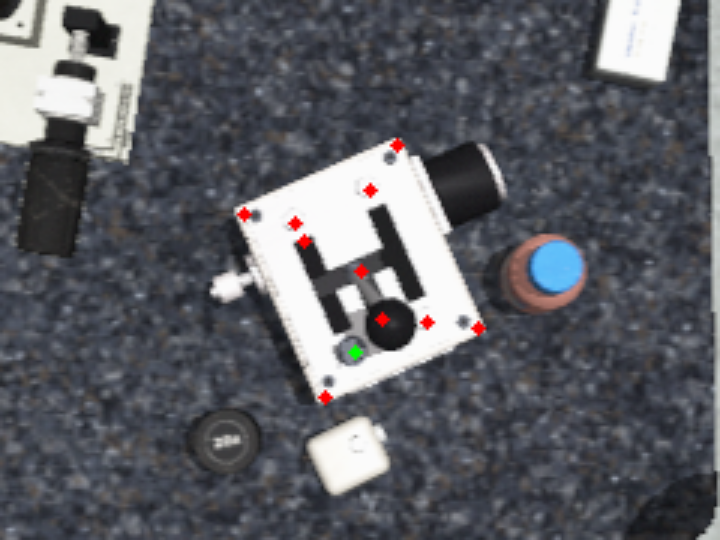

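The top and side views agree. The post is at the near-left slot (gearbox -43, +24), the fitted plate points sit on the plugs and corners, and the knob is in the middle slot at about world (498, -170, 130). The gearbox is turned 0.41 rad, and the tool is already within 3° of that.

carry_out --commands '[[0,[0.6,1.0,0],[0,0,0.033]],[0,[0.6,1.0,0],[0,0,0.033]],[0,[0.6,1.0,0],[0,0,0.033]],[0,[0.6,1.0,0],[0,0,0.033]],[0,[0.6,1.0,0],[0,0,0.033]],[0,[0.6,1.0,0],[0,0,0.033]],[0,[0.6,1.0,0],[0,0,0.033]],[0,[0.6,1.0,0],[0,0,0.033]]]' --grip_force 20

```text
clock: 1.87
eef_pos: [0.3735, -0.3302, 0.2319]
tcp_rot: [-0.651, 3.071, -0.0]
force: [-1.2, -0.8, 0.3]
finger_gap: -0.003
grasp_force: 0.0
```

carry_out --commands '[[0,[0.336,0.584,0],[0,0,0]],[0,[0.336,0.584,0],[0,0,0]],[0,[0.336,0.584,0],[0,0,0]],[0,[0.336,0.584,0],[0,0,0]],[0,[0.336,0.584,0],[0,0,0]],[0,[0.336,0.584,-0.43],[0,0,0]],[0,[0.336,0.584,-0.43],[0,0,0]],[0,[0.336,0.584,-0.43],[0,0,0]]]'

```text
clock: 2.53
eef_pos: [0.4527, -0.1881, 0.1207]
tcp_rot: [0.639, -3.072, -0.003]
force: [-0.5, 0.0, -0.2]
finger_gap: -0.0
grasp_force: 0.0
```

carry_out --commands '[[0,[0,0,0],[0,0,0]],[0,[0,0,0],[0,0,0]],[0,[0,0,0],[0,0,0]]]'

```text
clock: 2.78
eef_pos: [0.4561, -0.1894, 0.1256]
tcp_rot: [-0.64, 3.073, -0.003]
force: [0.1, -0.7, 1.2]
finger_gap: 0.001
grasp_force: 0.0
```

```bash
cat >> h.py <<'E'
th=0.41;o=np.array([532.5,-154.9]);ex=np.array([np.cos(th),np.sin(th)]);ey=np.array([-ex[1],ex[0]])
def rep(knob=True,save=None):
    s=read_state();d=s["eef_pos"][:2]*1000-o;f=s["force"]
    print("t",s["clock"],"tcp g",(d@ex).round(1),(d@ey).round(1),"z",s["eef_pos"][2].round(4),"F g",(f[:2]@ex).round(1),(f[:2]@ey).round(1),f[2].round(1))
    if knob:
        for c in("top","side"):
            p=read_camera(c)
            for n in("knob_center","lever_gate"):
                for r in spot_point(p,n)[:2]:
                    k=np.array(r["centre"])*1000;e=k[:2]-o;print(c,n,(e@ex).round(1),(e@ey).round(1),k[2].round(1),round(r["conf"],2))
            if save==c: cv2.imwrite(f"pics/{save}_{s['clock']:.1f}.png",cv2.resize(p["frame"][140:320,220:460],None,fx=3,fy=3)[:,:,::-1])
E
python3 -c "
from h import *
rep(save='side')"; ls pics
```

```text
t 2.7833 tcp g -83.8 -1.2 z 0.1256 F g -0.2 -0.7 1.2
top lever_gate -17.2 4.4 64.5 0.56
side knob_center -38.3 -0.1 130.8 0.61
side lever_gate -19.5 -0.4 70.9 0.97
side lever_gate -28.0 0.5 76.9 0.26
side0.png
side1.png
side_2.8.png
top0.png
top1.png
```

carry_out --commands '[[0,[0.037,0.016,0],[0,0,0]],[0,[0.066,0.029,0],[0,0,0]],[0,[0.077,0.034,0],[0,0,0]],[0,[0.088,0.038,0],[0,0,0]],[0,[0.099,0.043,0],[0,0,0]],[0,[0.11,0.048,0],[0,0,0]],[0,[0.121,0.053,0],[0,0,0]],[0,[0.121,0.053,0],[0,0,0]]]'

```text
clock: 3.75
eef_pos: [0.4853, -0.1753, 0.1237]
tcp_rot: [-0.64, 3.076, -0.0]
force: [-1.3, -0.2, 0.6]
finger_gap: -0.002
grasp_force: 0.8
```

```bash
python3 -c "
from h import *
rep(save='side')"; ls pics
```

```text
t 3.75 tcp g -51.4 0.1 z 0.1237 F g -1.3 0.4 0.6
side knob_center -24.8 -2.7 133.5 0.67
side lever_gate -12.2 -3.5 72.9 0.95
side0.png
side1.png
side_2.8.png
side_3.8.png
top0.png
top1.png
```

carry_out --commands '[[0,[0.011,0.005,0],[0,0,0]],[0,[0.022,0.0095,0],[0,0,0]],[0,[0.033,0.0145,0],[0,0,0]],[0,[0.044,0.019,0],[0,0,0]],[0,[0.055,0.024,0],[0,0,0]],[0,[0.066,0.0285,0],[0,0,0]],[0,[0.077,0.0335,0],[0,0,0]],[0,[0.088,0.038,0],[0,0,0]]]'

```text
clock: 4.72
eef_pos: [0.5073, -0.1658, 0.1238]
tcp_rot: [-0.64, 3.076, -0.0]
force: [-1.9, -0.9, 1.6]
finger_gap: 0.0
grasp_force: 0.9
```

```bash
python3 -c "
from h import *
rep(save='side')"
```

```text
t 4.7167 tcp g -27.5 0.0 z 0.1238 F g -2.1 -0.1 1.6
side knob_center 0.4 -2.5 136.6 0.91
side lever_gate -0.2 -3.3 74.3 0.98
```

carry_out --commands '[[0,[0.0037,0.0016,0],[0,0,0]],[0,[0.0074,0.0032,0],[0,0,0]],[0,[0.0074,0.0032,0],[0,0,0]]]'

```text
clock: 5.27
eef_pos: [0.5086, -0.1652, 0.1238]
tcp_rot: [0.64, -3.075, 0.0]
force: [-0.9, -1.0, 0.7]
finger_gap: -0.003
grasp_force: 0.7
```

```bash
python3 -c "
from h import *
rep(save='side')"; ls pics
```

```text
t 5.2667 tcp g -26.0 0.0 z 0.1238 F g -1.2 -0.6 0.7
side knob_center 2.9 -1.4 137.3 0.6
side lever_gate -1.2 -4.3 72.1 0.81
side0.png
side1.png
side_2.8.png
side_3.8.png
side_4.7.png
side_5.3.png
top0.png
top1.png
```

carry_out --commands '[[0,[-0.088,-0.038,0],[0,0,0]],[0,[-0.088,-0.038,0],[0,0,0]],[0,[0,-0.24,0],[0,0,0]],[0,[0,-0.24,0],[0,0,0]],[0,[0,-0.24,0],[0,0,0]],[0,[0.187,-0.159,0],[0,0,0]],[0,[0.187,-0.159,0],[0,0,0]],[0,[0.187,-0.159,0],[0,0,0]]]'

```text
clock: 6.23
eef_pos: [0.558, -0.2038, 0.1235]
tcp_rot: [-0.642, 3.074, -0.001]
force: [0.1, -0.3, 0.1]
finger_gap: 0.0
grasp_force: 0.0
```

carry_out --commands '[[0,[0,0,0],[0,0,0]],[0,[0,0,0],[0,0,0]]]'

```text
clock: 6.4
eef_pos: [0.5547, -0.2045, 0.1235]
tcp_rot: [0.64, -3.075, -0.001]
force: [0.1, -0.2, 0.9]
finger_gap: 0.001
grasp_force: 0.0
```

```bash
python3 -c "
from h import *
rep(save='top')"; ls pics
```

```text
t 6.4 tcp g 0.6 -54.4 z 0.1235 F g 0.0 -0.3 0.9
top knob_center -100.2 53.9 -1.2 0.67
top knob_center 0.2 0.2 136.4 0.61
side knob_center -0.8 -2.7 134.5 0.91
side lever_gate 0.9 -1.0 69.9 0.72
side0.png
side1.png
side_2.8.png
side_3.8.png
side_4.7.png
side_5.3.png
top0.png
top1.png
top_6.4.png
```

carry_out --commands '[[0,[-0.019,0.044,-0.02],[0,0,0]],[0,[-0.035,0.081,-0.02],[0,0,0]],[0,[-0.04,0.092,-0.02],[0,0,0]],[0,[-0.045,0.103,-0.02],[0,0,0]],[0,[-0.0495,0.114,-0.02],[0,0,0]],[0,[-0.054,0.125,-0.02],[0,0,0]],[0,[-0.059,0.136,-0.02],[0,0,0]],[0,[-0.064,0.147,-0.02],[0,0,0]]]'

```text
clock: 7.37
eef_pos: [0.5398, -0.1682, 0.1192]
tcp_rot: [-0.64, 3.075, -0.001]
force: [-0.3, -2.4, 0.6]
finger_gap: 0.007
grasp_force: 0.8
```

```bash
python3 -c "
from h import *
rep(save='top')"
```

```text
t 7.3667 tcp g 1.4 -15.2 z 0.1192 F g -1.2 -2.0 0.6
top knob_center 1.7 10.5 135.3 0.35
top lever_gate -29.8 2.3 72.6 0.55
side knob_center 0.7 12.2 135.1 0.92
side lever_gate -2.3 3.3 72.3 0.57
```

carry_out --commands '[[0,[-0.005,0.011,0],[0,0,0]],[0,[-0.0095,0.022,0],[0,0,0]],[0,[-0.0145,0.033,0],[0,0,0]],[0,[-0.019,0.044,0],[0,0,0]],[0,[-0.024,0.055,0],[0,0,0]],[0,[-0.0285,0.066,0],[0,0,0]],[0,[-0.0335,0.077,0],[0,0,0]],[0,[-0.0385,0.088,0],[0,0,0]]]'

```text
clock: 8.33
eef_pos: [0.5296, -0.1459, 0.1187]
tcp_rot: [0.64, -3.075, -0.0]
force: [0.9, -1.7, -1.2]
finger_gap: -0.001
grasp_force: 0.8
```

```bash
python3 -c "
from h import *
rep(save='top')"
```

```text
t 8.3333 tcp g 0.9 9.5 z 0.1187 F g 0.1 -1.9 -1.2
top lever_gate -62.5 115.6 1.7 0.74
side knob_center -0.7 36.7 130.9 0.63
side knob_center -99.4 48.1 -1.7 0.55
side lever_gate 0.4 16.2 70.3 0.67
```

carry_out --commands '[[0,[-0.0032,0.0073,-0.01],[0,0,0]],[0,[-0.0064,0.0147,-0.01],[0,0,0]],[0,[-0.0096,0.022,-0.01],[0,0,0]],[0,[-0.0128,0.0293,-0.01],[0,0,0]],[0,[-0.0144,0.033,-0.01],[0,0,0]]]'

```text
clock: 9.05
eef_pos: [0.5261, -0.1377, 0.1162]
tcp_rot: [0.64, -3.075, -0.0]
force: [0.0, -1.4, -0.6]
finger_gap: 0.002
grasp_force: 0.7
```

```bash
python3 -c "
from h import *
rep(save='side')"
```

```text
t 9.05 tcp g 0.9 18.3 z 0.1162 F g -0.6 -1.3 -0.6
top knob_center -31.7 0.8 74.4 0.36
top lever_gate -30.5 1.9 72.6 0.55
side knob_center -0.6 45.5 129.3 0.95
side lever_gate -1.5 21.1 69.6 0.61
```

carry_out --commands '[[0,[-0.0016,0.0037,0],[0,0,0]],[0,[-0.0032,0.0073,0],[0,0,0]]]'

```text
clock: 9.52
eef_pos: [0.5255, -0.1362, 0.1163]
tcp_rot: [0.64, -3.076, 0.0]
force: [0.4, -1.7, -1.1]
finger_gap: -0.002
grasp_force: 1.1
```

carry_out --commands '[[0,[-0.0016,0.0037,0],[0,0,0]]]'

```text
clock: 9.6
eef_pos: [0.5252, -0.1355, 0.1163]
tcp_rot: [-0.64, 3.075, -0.001]
force: [1.1, -4.2, -3.1]
finger_gap: 0.002
grasp_force: 2.2
```

```bash
python3 -c "
from h import *
rep(save='side')"; ls pics
```

```text
t 9.6 tcp g 1.1 20.7 z 0.1163 F g -0.6 -4.3 -3.1
side knob_center -1.5 47.5 128.1 0.79
side lever_gate -2.5 20.1 69.1 0.77
side lever_gate -62.7 116.8 -0.1 0.59
side0.png
side1.png
side_2.8.png
side_3.8.png
side_4.7.png
side_5.3.png
side_9.1.png
side_9.6.png
top0.png
top1.png
top_6.4.png
top_7.4.png
top_8.3.png
```

carry_out --commands '[[0,[0.04,-0.092,0],[0,0,0]],[0,[0.04,-0.092,0],[0,0,0]],[0,[0.223,-0.012,0],[0,0,0]],[0,[0.223,-0.012,0],[0,0,0]],[0,[0.223,-0.012,-0.02],[0,0,0]],[0,[0.14,0.179,-0.02],[0,0,0]],[0,[0.14,0.179,-0.02],[0,0,0]],[0,[0.14,0.179,-0.02],[0,0,0]]]'

```text
clock: 10.57
eef_pos: [0.5577, -0.0884, 0.1109]
tcp_rot: [0.643, -3.073, -0.002]
force: [0.0, -0.2, 0.1]
finger_gap: -0.002
grasp_force: 0.0
```

carry_out --commands '[[0,[0,0,0],[0,0,0]],[0,[0,0,0],[0,0,0]]]'

```text
clock: 10.73
eef_pos: [0.56, -0.0906, 0.1116]
tcp_rot: [-0.64, 3.075, 0.0]
force: [-0.1, -0.8, -0.1]
finger_gap: 0.001
grasp_force: 0.0
```

```bash
python3 -c "
from h import *
rep(save='top')"; ls pics
```

```text
t 10.7333 tcp g 50.8 48.0 z 0.1116 F g -0.4 -0.7 -0.1
top knob_center 1.1 46.3 124.3 0.66
top lever_gate 0.6 30.3 64.9 0.57
side knob_center 1.2 50.8 127.4 0.87
side lever_gate -3.3 20.1 67.4 0.83
side0.png
side1.png
side_2.8.png
side_3.8.png
side_4.7.png
side_5.3.png
side_9.1.png
side_9.6.png
top0.png
top1.png
top_10.7.png
top_6.4.png
top_7.4.png
top_8.3.png
```

View pics/side_9.6.png

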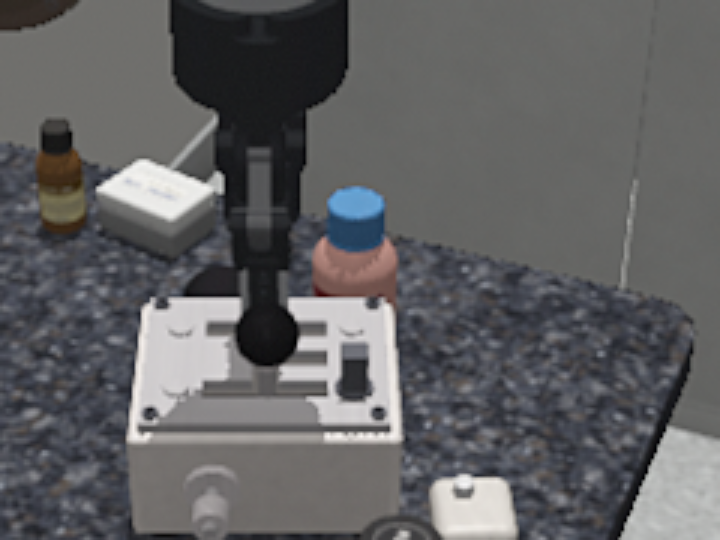

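The side view shows the knob at (265, 335), with the shaft at the left column where it meets the cross channel (265, 385). The post is at the right end of that column (353, 370). Now I push along -x.

carry_out --commands '[[0,[-0.037,-0.016,0],[0,0,0]],[0,[-0.073,-0.032,0],[0,0,0]],[0,[-0.084,-0.037,0],[0,0,0]],[0,[-0.095,-0.0415,0],[0,0,0]],[0,[-0.106,-0.046,0],[0,0,0]],[0,[-0.117,-0.051,0],[0,0,0]],[0,[-0.128,-0.056,0],[0,0,0]],[0,[-0.139,-0.0605,0],[0,0,0]]]'

```text
clock: 11.7
eef_pos: [0.5257, -0.1054, 0.1117]
tcp_rot: [-0.64, 3.074, -0.0]
force: [1.2, 2.0, 1.4]
finger_gap: -0.004
grasp_force: 1.0
```

```bash
python3 -c "
from h import *
rep(save='top')"
```

```text
t 11.7 tcp g 13.5 48.1 z 0.1117 F g 1.9 1.4 1.4
top knob_center -12.5 51.5 125.7 0.38
top lever_gate -60.2 118.7 0.7 0.66
top lever_gate -6.2 27.8 64.0 0.63
side knob_center -9.3 45.4 126.5 0.82
side lever_gate -6.1 21.3 65.9 0.71
```

carry_out --commands '[[0,[-0.011,-0.005,0],[0,0,0]],[0,[-0.022,-0.0095,0],[0,0,0]],[0,[-0.033,-0.0145,-0.01],[0,0,0]],[0,[-0.044,-0.019,-0.01],[0,0,0]],[0,[-0.055,-0.024,-0.01],[0,0,0]],[0,[-0.066,-0.0285,-0.01],[0,0,0]],[0,[-0.077,-0.0335,-0.01],[0,0,0]],[0,[-0.088,-0.038,-0.01],[0,0,0]]]'

```text
clock: 12.67
eef_pos: [0.5029, -0.1152, 0.1086]
tcp_rot: [0.639, -3.075, -0.0]
force: [3.1, 0.4, -2.5]
finger_gap: 0.003
grasp_force: 1.3
```

```bash
python3 -c "
from h import *
rep(save='top')"
```

```text
t 12.6667 tcp g -11.4 48.2 z 0.1086 F g 3.0 -0.9 -2.5
side knob_center -35.0 41.9 122.3 0.79
side lever_gate -18.2 21.2 68.7 0.73
```

Next, small steps to the slot's end, watching the force.

carry_out --commands '[[0,[-0.0055,-0.0024,0],[0,0,0]],[0,[-0.011,-0.0048,0],[0,0,0]],[0,[-0.0165,-0.0072,0],[0,0,0]],[0,[-0.022,-0.0096,0],[0,0,0]]]'

```text
clock: 13.3
eef_pos: [0.4981, -0.1174, 0.1088]
tcp_rot: [-0.64, 3.075, -0.0]
force: [2.6, 1.0, -1.9]
finger_gap: 0.003
grasp_force: 1.3
```

carry_out --commands '[[0,[-0.0037,-0.0016,0],[0,0,0]],[0,[-0.0074,-0.0032,0],[0,0,0]]]'

```text
clock: 13.47
eef_pos: [0.4972, -0.1179, 0.1089]
tcp_rot: [-0.64, 3.072, -0.0]
force: [7.0, 2.8, -4.5]
finger_gap: -0.003
grasp_force: 3.1
```

```bash
python3 -c "
from h import *
rep(save='side')"
```

```text
t 13.4667 tcp g -17.6 48.0 z 0.1089 F g 7.6 -0.3 -4.5
top lever_gate -46.2 -106.6 -5.5 0.24
side knob_center -42.6 45.0 118.8 0.57
side lever_gate -23.4 19.2 63.8 0.71
```

carry_out --commands '[[0,[-0.0037,-0.0016,0],[0,0,0]],[0,[-0.0055,-0.0024,0],[0,0,0]]]'

```text
clock: 13.93
eef_pos: [0.4969, -0.1181, 0.109]
tcp_rot: [-0.639, 3.07, -0.0]
force: [7.9, 3.9, -5.8]
finger_gap: 0.002
grasp_force: 3.9
```

```bash
python3 -c "
from h import *
rep(save='side')"
```

```text
t 13.9333 tcp g -18.0 47.9 z 0.109 F g 8.7 0.4 -5.8
side knob_center -40.6 44.5 119.7 0.95
side knob_center -45.0 25.4 76.5 0.67
side lever_gate -21.0 16.5 63.9 0.71
```

It is at the stop. Backing off along +x, then up.

carry_out --commands '[[0,[0.03,0.013,0],[0,0,0]],[0,[0.147,0.064,0],[0,0,0]],[0,[0.147,0.064,0],[0,0,0]],[0,[0.3,0.13,0.4],[0,0,0]],[0,[0.3,0.13,0.4],[0,0,0]],[0,[0.3,0.13,0.4],[0,0,0]],[0,[0.8,0.33,0.6],[0,0,0]],[0,[0.8,0.33,0.6],[0,0,0]]]'

```text
clock: 14.9
eef_pos: [0.6418, -0.0577, 0.2406]
tcp_rot: [-0.638, 3.076, -0.001]
force: [1.2, -0.2, -0.3]
finger_gap: 0.003
grasp_force: 0.0
```

carry_out --commands '[[0,[0,0,0],[0,0,0]],[0,[0,0,0],[0,0,0]],[0,[0,0,0],[0,0,0]]]'

```text
clock: 15.15
eef_pos: [0.6408, -0.0575, 0.2366]
tcp_rot: [0.639, -3.072, -0.001]
force: [0.1, -0.3, -0.5]
finger_gap: -0.004
grasp_force: 0.0
```

```bash
python3 -c "
from h import *
rep(save='side')
pts(['can','bottle','counter'],'side');pts(['can','bottle','counter'],'top')"; cp pics/$(ls -t pics|head -1) pics/final.png
```

```text
t 15.15 tcp g 138.2 46.1 z 0.2366 F g 0.0 -0.3 -0.5
top knob_center -42.4 -20.4 76.2 0.72
top knob_center -43.7 48.8 122.4 0.69
top lever_gate -17.6 25.8 60.4 0.83
side knob_center -44.2 42.9 118.3 0.83
side lever_gate -23.6 19.0 62.0 0.81
side can [([427, -77, 2], 0.74), ([506, -166, 78], 0.25)]
side bottle []
side counter [([424, -150, -2], 0.81)]
top can [([430, -74, 5], 0.59)]
top bottle [([533, -272, -2], 0.92)]
top counter [([420, -144, 0], 0.83)]
```

View pics/final.png

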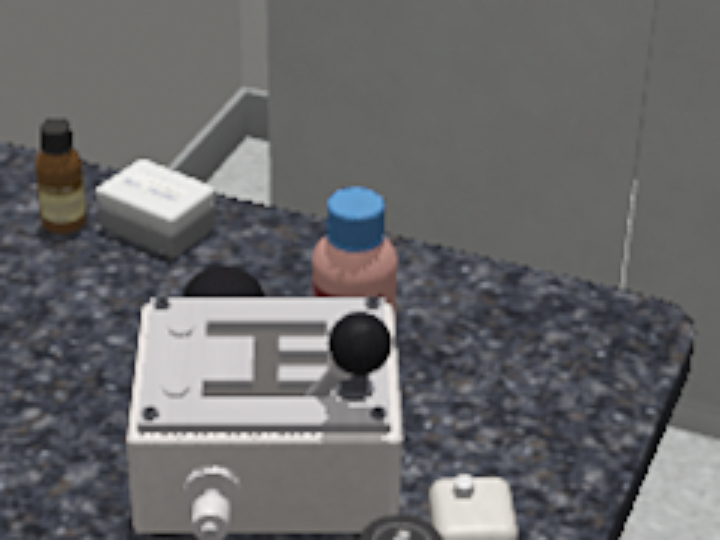

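The lever now stands in the near-left slot's end: knob at (360, 343), shaft entering the plate at about (322, 390), right by the post. The measured knob height of 118 mm matches a corner slot's end. The can, bottle and counter have not moved.

```bash
python3 -c "
from workcell import *
print(sign_off())"
```

```text
the job is handed in; nothing more can be done
None
```

The lever is fully home in the near-left slot by the tall post, the hand is clear, and the can, bottle and counter stayed put; I handed the job in at about 15 s.

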